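# Take a reading on the bench photometer

## Robot

A 6-joint arm with a two-finger parallel gripper is mounted at the origin on the work surface. World frame = base frame: x ahead of the robot, y to its left, z up, the work surface at z = 0. Lengths are in m, angles in rad, forces in N, time in s.
With the tool pointing down it reaches from about 0.275 to 0.75 m from the base axis. Payload 10.2 kg.
Tool frame: the origin (TCP) lies on the centre line of the jaws, within the pads' length; the fingertips stand 22 mm ahead of it and the grasp point (between the pads) lies 3 mm ahead of it; z points along the fingers, y is the line along which they close (so a half turn about z gives the same grasp; the last joint's range is limited). The gripper opens to 85 mm and grips with 20 to 120 N. Pads are 22 mm wide; open, the fingers measure 114 mm over their backs; the gripper's body (76 mm by 85 mm) begins 54 mm behind the grasp point. The pads swing forward as they close: fully open they stand 13 mm farther back than shut.
Start: joints at [1.029, 0.313, 1.498, -0, 1.331, -0.223], TCP at [0.165, 0.499, 0.253] pointing down, gripper open.
Joint ranges: [-2.94, 2.94], [-0.97, 2.17], [0.19, 2.56], [-1.23, 4.37], [0.02, 3.11], [-2.88, 2.88]. Speed limits (rad/s): [2.39, 2.39, 3.01, 3.14, 3.14, 3.14].

## Interface

Orientations are given as a rotation vector (axis times angle).
In Python, from plant import get_state, read_camera, hand_in, spot_in gives the robot as it stands.
- The arm moves only by the tool play_rows, never from a script. Its argument "targets" is a list that holds one entry, the list of rows, each a list of 7 numbers: the shift along the world's x, y, z scaled (see below), then the turn, a rotation vector about the world's x, y, z scaled (see below), then the gripper command: -1 is fully open, 1 is shut, values between are in proportion. A call has 1 to 8 rows; each row is the pose to reach, as a shift and turn from the pose commanded when the call began; what a row does not reach only later rows make up. The controller multiplies each number of a shift by 25 cm and each number of a turn by 45 degrees. A row lasts 1/8 s, in which the tool goes at most 62.5 mm and 10.7 degrees, less where a joint would pass 70% of its speed; a pose out of reach is approached as far as the arm can. A call with a number of a shift or a turn outside -1 to 1 is refused whole. A call with a gripper value outside its range is refused whole. The fingers move at their own pace and stop on an object; the grip force is fixed at half the most. Time passes only in rows, so rows that repeat a pose let the fingers close. It gives the time, the measured TCP pose, the force, the opening and the grip force at its end, in the units of the state.
- get_state(): the state, without advancing time (a new reading comes with each control period).
- read_camera(name): name is "side" or "top" or "wrist"; returns a dict with "color" (384x512x3 uint8, blue, green, red), "intrinsics" (3x3 intrinsics, pixels), "D" ([k1, k2, p1, p2, k3] as OpenCV has them; the pictures are not rectified), "xyz" and "rotation" of the camera in the world; the wrist camera has in their place "T_tool_cam" (4x4, takes a point from camera to tool coordinates, whose origin is the TCP and whose axes are the flange's). Camera axes: x right, y up, looking along -z (the intrinsics and any distortion apply to the point x, -y, -z); pixel columns grow to the right and rows downward; lengths in m; the calibration is good to about 2 mm. A picture is of the moment at which its call begins: read the wrist's pose just before it. There is no depth.
- hand_in(): hands the job in; it is judged then, once.
Trained networks look in the newest picture that a camera, given by its name, has taken for a name from the list of things; names that differ only in an ending like _2 or _b are one class to them, and where a whole thing is asked for, a point or a joint stands for the part that bears it (a point fixed in the world has none). Each returns a list of dicts, best first, with "conf" (0 to 1); they miss things now and then, are a little off and sometimes report something else, mostly with a low value. They report only what shows in the picture. A call takes as long as a camera call. They do not tell look-alikes from the thing itself.
- spot_in(label, camera): "at" ([x, y, z] in m, in world coordinates, good to about 4 mm: the middle of the surface that is visible of it).
The state is a dict: "time_s": time; "joints": joint angles; "qvel": joint speeds; "effort": joint torques, N m; "tcp_pos": TCP position; "tcp_rot": TCP orientation; "force": force on the tool from outside, world axes, zero at the start; "torque": the same for the moment, N m; "grip_width": opening from 0.0 (shut) to 1.0 (fully open); "finger_force": force on a finger pad.
Only numpy, scipy, OpenCV 4.12 (cv2) and the standard library are available. Lean on these libraries where they do the work, as an engineer would, in place of code of your own. Each camera call takes 0.05 s, during which the arm holds its last target. There are 200 camera calls.

## Task

Take a reading: first switch the power unit on by pressing down the raised half of its wide rocker, next push the photometer's raised arm fully down over its pedestal, and then press the big round key on the handset fully in and let it spring back. Only press and push with the closed fingertips: nothing is picked up, the handset stays lying where it is, and the other keys, the narrow rocker and the glassware and other things around are left alone.

Things in the scene. Friction and masses are not known exactly. Their poses are not given: they have to be found in the camera images.
- power_unit: white power unit fixed to the table, 200 (x) x 160 (y) mm, top 75 mm above the table. Origin: centre of its underside; z up. Two black rockers on top tip about its y axis, pivots at x = -35 mm, z = 79 mm: a wide one (34 mm) at y = +38 mm, a narrow one (14 mm) at y = -38 mm. Each half is 30 mm long, 6 mm thick.
- wide_rocker (a joint): wide rocker, rad: 0 = off (its +x half stands up, about 10 mm at its end), 0.36 = on (that half fully down and level, its upper face 82 mm above the table, the other half up). It stays where it is left; takes 2 to 3 N at the press point.
- rocker_raised (a point): point on the upper face of the wide rocker's raised half, 20 mm from the pivot (moves with the rocker): press here, straight down. It goes down some 7 mm.
- narrow_rocker (a joint): narrow rocker, rad, 0 = off; leave it off.
- photometer: white photometer fixed to the table, 200 (x) x 150 (y) mm, deck 70 mm high. Origin: centre of its underside; z up. A grey arm 125 long, 34 wide, 14 mm thick is hinged about the y axis at x = +45 mm, y = 0, z = 95 mm and reaches to -x, over a steel pedestal at x = -60 mm; down, its upper face is level, 102 mm above the table. Behind the hinge (x from 58 mm) a block 113 mm high.
- swing_arm (a joint): arm angle, rad: 0 = down, level over the pedestal (hard stop); larger = raised. Starts between 0.45 and 0.75; a stiff hinge holds it at any angle; 2 to 3 N near its free end moves it.
- swing_push (a point): point on the middle of the arm's upper face, 80 mm from the hinge (moves with the arm). Pushing straight down along the vertical line through its closed place (photometer x = -35 mm, y = 0) meets the arm at every starting angle.
- swing_hinge (a point): centre of the arm's hinge line.
- handset: loose white handset, 85 (x) x 165 (y) x 35 mm, 0.5 to 0.8 kg, flat on the table. Origin: centre of its underside; z up. Three off-white keys stand 11 mm proud of its top in a row at x = -18 mm: big round (27 mm across) at y = +50 mm, square (20 mm) at y = 0, small round (15 mm) at y = -50 mm. A black display lies on its +x side.
- big_round_key (a joint): big round key, m: 0 = up, 0.006 = fully in (5 N at the stop); springs back.
- big_round_key_top (a point): centre of the big round key's top face (46 mm above the table when up).
- square_key (a joint): square key, same travel; leave alone.
- small_round_key (a joint): small round key, same travel; leave alone.
- amber_vial: capped amber glass vial, 24 mm across, 45 mm tall, standing on the rear of the power unit's top. Bystander, leave alone. Origin at the centre of its underside.
- clear_vial: capped clear vial, 28 mm across, 50 mm tall, standing on the table just beyond the handset (about 90 mm from its centre). Bystander, leave alone. Origin at the centre of its underside.
- cuvette: upright glass cuvette 12.5 x 12.5 x 45 mm, standing on the photometer's deck, 55 mm to the side of the arm. Bystander, leave alone. Origin at the centre of its underside.
- tube_rack: white tube rack 90 x 160 x 45 mm, far left. Bystander, leave alone. Origin at the centre of its underside.
- beaker: glass beaker 80 mm across, 90 mm tall, far right. Bystander, leave alone. Origin at the centre of its underside.
Things that resemble listed ones, but are neither listed nor needed, are in the scene too. Leave any yellow look-alike of the photometer alone.

How it is judged:
On the way, in this order (a step that is already met when the one before it is completed fails the run):
1. the wide rocker is tipped on (beyond 0.28 of 0.36 rad) (value of joint wide_rocker above 0.28 rad), for 0.1 s.
2. the photometer's arm is down (within 0.06 rad) (value of joint wide_rocker above 0.28 rad and value of joint swing_arm below 0.06 rad), for 0.1 s.
3. the big round key is pressed in (beyond 4 of 6 mm) (all of step 2 and value of joint big_round_key above 0.004 m), for 0.05 s.
At the end, for the whole second after the job is handed in: The wide rocker is on (beyond 0.28 rad), the arm is down (within 0.06 rad), all keys are up again (within 1.5 mm), the narrow rocker is off, the handset lies flat within 25 mm of where it was and the bystanders within 30 mm (all of step 2 and value of joint each of big_round_key, square_key, small_round_key below 0.0015 m and value of joint narrow_rocker below 0.1 rad and distance of handset from where it was at the start of the episode below 0.025 m and angle between handset's own z axis and vertical below 0.1 rad and linear speed of handset below 0.02 m/s and distance of each of amber_vial, clear_vial, cuvette, tube_rack, beaker from where it was at the start of the episode below 0.03 m); the robot touches nothing.
It fails at once if the big round key is pressed (beyond 3 mm) before the rocker is on and the arm is down (value of joint big_round_key above 0.003 m and (not (value of joint wide_rocker above 0.28 rad) or not (value of joint swing_arm below 0.06 rad))).
It fails at once if another key is pressed (beyond 3 mm) or the narrow rocker is moved (beyond 0.1 rad) (value of joint any of square_key, small_round_key above 0.003 m or value of joint narrow_rocker above 0.1 rad).
It fails at once if the handset is lifted or tilted (12 mm, 0.15 rad) or shifted by more than 25 mm (height (world z) of handset above 0.012 m or angle between handset's own z axis and vertical above 0.15 rad or distance of handset from where it was at the start of the episode above 0.025 m).
It fails at once if a bystander is moved by more than 30 mm (distance of any of amber_vial, clear_vial, cuvette, tube_rack, beaker from where it was at the start of the episode above 0.03 m).
It also fails if it takes over 54 s, if anything falls off the work surface, if the arm or the gripper's body presses on something with over 40 N, if the wrist force passes 120 N, or if a joint passes its speed limit or range.

## Working session

There is one attempt and no reset: what is moved stays moved. The work goes in short steps, Python scripts to look and compute and a tool call to move; the robot and the scene stay as the last step left them, time stands still between calls to the robot, and variables do not carry over. Pictures are saved under pics/ and viewed, at most 10 in all, crops included, and the job is handed in when it is done.

Besides the shell and the picture viewer there is one more tool, called after "Request:" in YAML: its name, and indented under it one key for each argument. play_rows: Moves the arm, as the interface text tells. Its arguments: {"type":"object","properties":{"targets":{"type":"array","items":{"type":"array","items":{"type":"array","items":{"type":"number"}}}}},"required":["targets"]}

```bash
mkdir -p pics; python3 - <<'E'
from plant import *
import cv2,numpy as np
s=get_state();print(s["tcp_pos"],s["tcp_rot"],s["grip_width"],s["time_s"])
ims=[]
for c in ["top","side"]:
    r=read_camera(c);cv2.imwrite(f"pics/{c}0.png",r["color"]);print(c,r["xyz"],np.round(r["intrinsics"],1).tolist())
    for l in ["power_unit","wide_rocker","narrow_rocker","rocker_raised","photometer","swing_arm","swing_push","swing_hinge","handset","big_round_key_top","square_key","small_round_key","amber_vial","clear_vial","cuvette"]:
        print(c,l,[(np.round(d["at"],3).tolist(),round(d["conf"],2)) for d in spot_in(l,c)][:3])
E
```

```text
[0.16442414 0.4983487  0.25272041] [-4.98541778e-01 -3.10126371e+00  1.91184545e-03] 1.0031167668737038 0.0
top [0.32829115 0.02203441 1.82433368] [[460.6, 0.0, 259.7], [0.0, 460.6, 187.8], [0.0, 0.0, 1.0]]
top power_unit [([0.441, -0.278, 0.074], 0.66)]
top wide_rocker [([0.398, -0.257, 0.083], 0.59)]
top narrow_rocker [([0.413, -0.331, 0.081], 0.45)]
top rocker_raised []
top photometer [([0.73, -0.393, 0.073], 0.89), ([0.56, 0.004, 0.071], 0.62), ([0.462, 0.54, 0.041], 0.26)]
top swing_arm [([0.72, -0.401, 0.102], 0.8), ([0.554, 0.002, 0.147], 0.5)]
top swing_push [([0.72, -0.405, 0.103], 0.79), ([0.558, 0.006, 0.144], 0.64), ([0.513, -0.306, 0.123], 0.61)]
top swing_hinge [([0.4, -0.255, 0.086], 0.72), ([0.555, 0.005, 0.148], 0.65), ([0.713, -0.403, 0.099], 0.47)]
top handset [([0.477, 0.27, 0.034], 0.93)]
top big_round_key_top []
top square_key [([0.552, 0.006, 0.146], 0.5)]
top small_round_key []
top amber_vial []
top clear_vial []
top cuvette [([0.417, -0.333, 0.08], 0.46)]
side [ 0.44572381 -1.14006845  1.0157598 ] [[453.4, 0.0, 266.6], [0.0, 453.4, 191.7], [0.0, 0.0, 1.0]]
side power_unit [([0.438, -0.326, 0.083], 0.74)]
side wide_rocker [([0.399, -0.26, 0.081], 0.46)]
side narrow_rocker [([0.422, -0.333, 0.081], 0.47)]
side rocker_raised [([0.402, -0.261, 0.083], 0.6)]
side photometer [([0.729, -0.427, 0.073], 0.85), ([0.556, -0.044, 0.068], 0.8), ([0.558, -0.008, 0.139], 0.53)]
side swing_arm [([0.718, -0.406, 0.1], 0.88), ([0.557, -0.005, 0.141], 0.75)]
side swing_push [([0.714, -0.409, 0.103], 0.73), ([0.557, -0.003, 0.141], 0.61)]
side swing_hinge [([0.717, -0.406, 0.104], 0.95), ([0.56, -0.005, 0.142], 0.78)]
side handset [([0.47, 0.253, 0.035], 0.89)]
side big_round_key_top [([0.556, -0.042, 0.073], 0.56), ([0.559, -0.004, 0.14], 0.5)]
side square_key []
side small_round_key []
side amber_vial [([0.556, -0.005, 0.142], 0.48)]
side clear_vial [([0.58, 0.248, 0.033], 0.52)]
side cuvette []
```

```bash
python3 - <<'E'
import cv2
a=cv2.imread("pics/top0.png");b=cv2.imread("pics/side0.png")
c=a[60:340,120:440];cv2.imwrite("pics/top0c.png",cv2.resize(c,None,fx=2.1,fy=2.1,interpolation=2))
E
```

```text
(no output)
```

View pics/top0c.png

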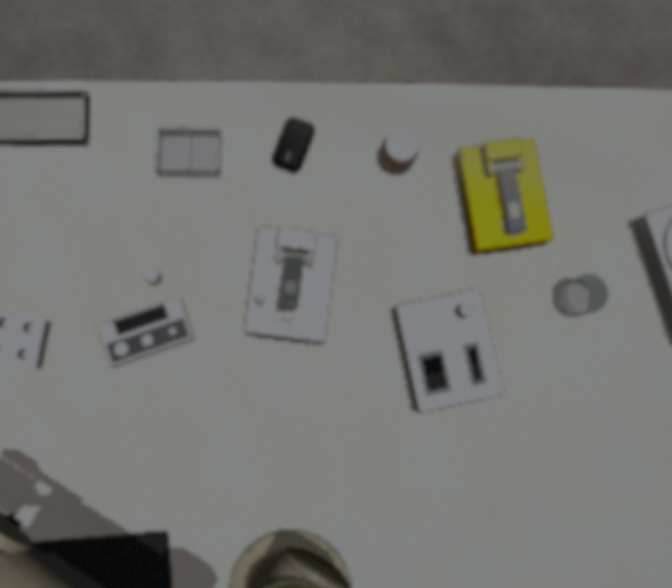

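View pics/side0.png

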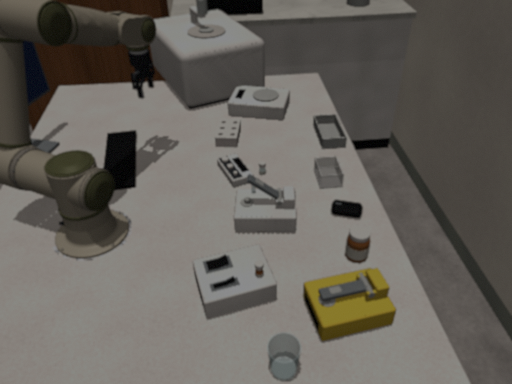

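The top view (x up, y left) shows the power unit with its wide rocker at crop (432,372) and narrow one at (475,363). The white photometer's arm runs from (295,250) to (287,310), and the handset's big key is at (122,349). The yellow look-alike is at the upper right. The side view confirms this and shows the arm raised. I'll compute poses from pixels.

```bash
cat > h.py <<'E'
import cv2,numpy as np
from scipy.spatial.transform import Rotation as R
def campose(r,s=None):
    if "T_tool_cam" in r:
        T=np.eye(4);T[:3,:3]=R.from_rotvec(s["tcp_rot"]).as_matrix();T[:3,3]=s["tcp_pos"]
        T=T@np.array(r["T_tool_cam"]);return T[:3,:3],T[:3,3]
    M=np.array(r["rotation"]);M=M if M.shape==(3,3) else R.from_rotvec(M).as_matrix()
    return M,np.array(r["xyz"])
def back(r,px,z,s=None):
    M,t=campose(r,s)
    u=cv2.undistortPoints(np.array(px,float).reshape(-1,1,2),np.array(r["intrinsics"]),np.array(r["D"]))[:,0]
    d=np.c_[u[:,0],-u[:,1],-np.ones(len(u))]@M.T
    return t+d*((z-t[2])/d[:,2])[:,None]
def proj(r,P,s=None):
    M,t=campose(r,s);q=(np.atleast_2d(P)-t)@M*[1,-1,-1]
    return cv2.projectPoints(q,np.zeros(3),np.zeros(3),np.array(r["intrinsics"]),np.array(r["D"]))[0][:,0]
E
python3 - <<'E'
from plant import *
from h import *
r=read_camera("top")
c=lambda L:[(x/2.1+120-.25,y/2.1+60-.25) for x,y in L]
g=lambda n,L,z:print(n,np.round(back(r,c(L),z),3).tolist())
g("PU corners",[(395,305),(480,290),(503,395),(418,410)],.075)
g("PH corners",[(258,225),(338,235),(325,342),(245,333)],.07)
g("HS corners",[(98,322),(180,297),(193,343),(112,365)],.035)
g("keys",[(122,349),(147,340),(173,331)],.046)
gr=cv2.cvtColor(r["color"],6)
m=(gr<60).astype(np.uint8); n,l,st,ce=cv2.connectedComponentsWithStats(m)
for i in range(1,n):
    if st[i,4]>30 and 300<ce[i,0]<370 and 215<ce[i,1]<250:
        print(st[i],back(r,ce[i],.082).round(4), [round(a,1) for a in cv2.minAreaRect(np.argwhere(l==i)[:,::-1].astype(np.float32))[1]],cv2.minAreaRect(np.argwhere(l==i)[:,::-1].astype(np.float32))[2])
E
```

```text
PU corners [[0.523, -0.188, 0.075], [0.552, -0.345, 0.075], [0.36, -0.384, 0.075], [0.333, -0.228, 0.075]]
PH corners [[0.67, 0.064, 0.07], [0.653, -0.084, 0.07], [0.455, -0.06, 0.07], [0.47, 0.085, 0.07]]
HS corners [[0.491, 0.36, 0.035], [0.539, 0.208, 0.035], [0.454, 0.183, 0.035], [0.411, 0.332, 0.035]]
keys [[0.44, 0.312, 0.046], [0.458, 0.266, 0.046], [0.475, 0.219, 0.046]]
[343 226   6  15  52] [[ 0.4165 -0.3309  0.082 ]] [14.5, 3.3] 78.69007110595703
[321 229  11  17 133] [[ 0.4009 -0.2563  0.082 ]] [15.5, 8.6] 78.69007110595703
```

Request:
play_rows:
  targets:
    - [[0.06, -0.2, 0, 0, 0, 0, 1], [0.13, -0.4, 0, 0, 0, 0, 1], [0.19, -0.6, 0, 0, 0, 0, 1], [0.26, -0.8, 0, 0, 0, 0, 1], [0.32, -1, 0, 0, 0, 0, 1], [0.32, -1, 0, 0, 0, 0, 1]]

```text
time_s: 2.4
tcp_pos: [0.2455, 0.2465, 0.2536]
tcp_rot: [0.507, 3.099, 0.0]
force: [0.6, 0.6, -0.0]
grip_width: -0.0
finger_force: 0.0
```

Request:
play_rows:
  targets:
    - [[0.06, -0.2, 0, 0, 0, 0, 1], [0.13, -0.4, 0, 0, 0, 0, 1], [0.19, -0.6, 0, 0, 0, 0, 1], [0.26, -0.8, 0, 0, 0, 0, 1], [0.32, -1, 0, 0, 0, 0, 1], [0.32, -1, 0, 0, 0, 0, 1]]

```text
time_s: 3.15
tcp_pos: [0.3255, -0.0034, 0.2533]
tcp_rot: [-0.506, -3.101, 0.0]
force: [-0.8, 0.5, -0.3]
grip_width: -0.004
finger_force: 0.0
```

Request:
play_rows:
  targets:
    - [[0.06, -0.2, 0, 0, 0, 0, 1], [0.13, -0.4, 0, 0, 0, 0, 1], [0.19, -0.6, 0, 0, 0, 0, 1], [0.26, -0.8, 0, 0, 0, 0, 1], [0.3, -1, 0, 0, 0, 0, 1], [0.3, -1, 0, 0, 0, 0, 1], [0.3, -1, 0, 0, 0, 0, 1]]

```text
time_s: 4.03
tcp_pos: [0.4001, -0.2499, 0.2531]
tcp_rot: [-0.496, -3.102, -0.001]
force: [1.1, -0.3, -0.3]
grip_width: 0.002
finger_force: 0.0
```

```bash
python3 - <<'E'
from plant import *
from h import *
s=get_state();r=read_camera("wrist");cv2.imwrite("pics/w1.png",r["color"])
print(s["tcp_pos"],s["tcp_rot"],s["force"],s["time_s"],s["grip_width"]);print(np.round(r["T_tool_cam"],3).tolist())
for l in ["wide_rocker","narrow_rocker","rocker_raised","amber_vial"]: print(l,[(np.round(d["at"],3).tolist(),round(d["conf"],2)) for d in spot_in(l,"wrist")][:3])
print(proj(r,[[.401,-.256,.082],[.4205,-.252,.086],[.4165,-.331,.082]],s).round())
E
```

```text
[ 0.40012809 -0.24994338  0.25308528] [-4.96000115e-01 -3.10169779e+00 -1.20614942e-03] [ 1.07633908 -0.31511363 -0.29653515] 4.025 0.0016990448974243248
[[-0.0, 0.963, 0.269, 0.068], [1.0, 0.0, 0.001, 0.002], [0.001, 0.269, -0.963, -0.12], [0.0, 0.0, 0.0, 1.0]]
wide_rocker [([0.397, -0.26, 0.079], 0.58)]
narrow_rocker [([0.418, -0.328, 0.08], 0.74)]
rocker_raised [([0.402, -0.257, 0.083], 0.71)]
amber_vial []
[[253. 183.]
 [264. 202.]
 [185. 222.]]
```

View pics/w1.png

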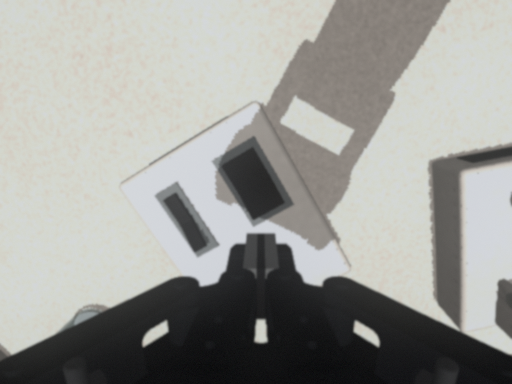

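The wrist image shows the wide rocker centred at (253,181), with (253,183) predicted, and its raised half around (264,202). The estimate holds, so I'm pressing it.

Request:
play_rows:
  targets:
    - [[0.08, 0, -0.2, 0, 0, 0, 1], [0.08, 0, -0.4, 0, 0, 0, 1], [0.08, 0, -0.5, 0, 0, 0, 1], [0.08, 0, -0.53, 0, 0, 0, 1], [0.08, 0, -0.56, 0, 0, 0, 1], [0.08, 0, -0.58, 0, 0, 0, 1], [0.08, 0, -0.6, 0, 0, 0, 1], [0.08, 0, -0.6, 0, 0, 0, 1]]

```text
time_s: 5.28
tcp_pos: [0.4201, -0.2518, 0.104]
tcp_rot: [0.498, 3.1, -0.002]
force: [2.2, -0.1, 5.6]
grip_width: -0.003
finger_force: 2.6
```

Request:
play_rows:
  targets:
    - [[0, 0, -0.006, 0, 0, 0, 1], [0, 0, -0.006, 0, 0, 0, 1]]

```text
time_s: 5.52
tcp_pos: [0.4201, -0.2519, 0.1038]
tcp_rot: [0.498, 3.1, -0.003]
force: [-3.5, 4.0, 20.9]
grip_width: 0.003
finger_force: 10.4
```

Request:
play_rows:
  targets:
    - [[0, 0, 0.1, 0, 0, 0, 1], [0, 0, 0.3, 0, 0, 0, 1], [0, 0, 0.5, 0, 0, 0, 1], [-0.08, 0, 0.6, 0, 0, 0, 1], [-0.08, 0, 0.6, 0, 0, 0, 1]]

```text
time_s: 6.15
tcp_pos: [0.3993, -0.2518, 0.2533]
tcp_rot: [0.499, 3.099, -0.004]
force: [0.1, -0.8, -1.1]
grip_width: -0.003
finger_force: 0.0
```

```bash
python3 - <<'E'
from plant import *
from h import *
s=get_state();r=read_camera("wrist");cv2.imwrite("pics/w2.png",cv2.resize(r["color"][80:270,110:370],None,fx=2.5,fy=2.5));print(s["tcp_pos"])
E
```

```text
[ 0.3993453  -0.25184138  0.25327439]
```

View pics/w2.png

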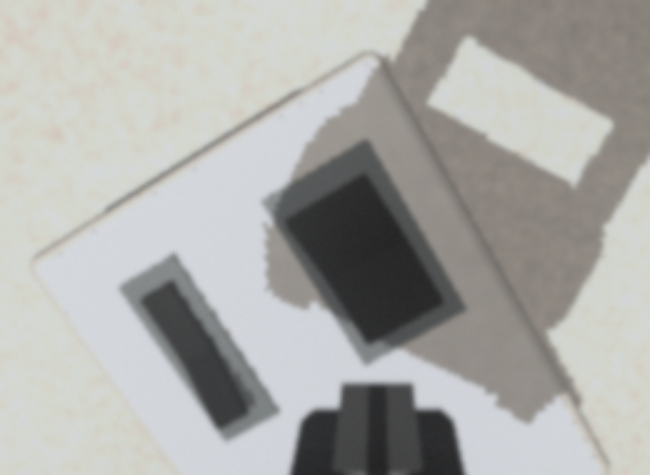

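Request:
play_rows:
  targets:
    - [[0.1, 0.2, 0, 0, 0, 0, 1], [0.2, 0.4, 0, 0, 0, 0, 1], [0.3, 0.6, 0, 0, 0, 0, 1], [0.4, 0.8, 0, 0, 0, 0, 1], [0.5, 1, 0, 0, 0, 0, 1], [0.5, 1, 0, 0, 0, 0, 1], [0.5, 1, 0, 0, 0, 0, 1]]

```text
time_s: 7.08
tcp_pos: [0.5243, -0.0015, 0.2505]
tcp_rot: [-0.498, -3.1, 0.0]
force: [0.2, 0.4, 0.4]
grip_width: -0.005
finger_force: 0.0
```

```bash
python3 - <<'E'
from plant import *
from h import *
s=get_state();r=read_camera("wrist")
print(s["tcp_pos"],s["tcp_rot"],s["time_s"])
for l in ["swing_push","swing_hinge","swing_arm","photometer"]: print(l,[(np.round(d["at"],3).tolist(),round(d["conf"],2)) for d in spot_in(l,"wrist")][:3])
im=r["color"]
for p in proj(r,[[.527,.005,.102],[.607,-.004,.095],[.67,.064,.07],[.653,-.084,.07],[.455,-.06,.07],[.47,.085,.07]],s): cv2.circle(im,tuple(int(round(v)) for v in p),3,(0,0,255),1)
cv2.imwrite("pics/w3.png",im)
E
```

```text
[ 0.52433128 -0.00151026  0.25046638] [-4.97719703e-01 -3.09957569e+00  2.21479105e-04] 7.075
swing_push [([0.53, 0.006, 0.167], 0.84)]
swing_hinge [([0.53, 0.006, 0.166], 0.79)]
swing_arm [([0.531, 0.009, 0.165], 0.81), ([0.522, 0.058, 0.118], 0.31)]
photometer [([0.627, -0.345, 0.04], 0.89), ([0.523, 0.016, 0.07], 0.77)]
```

View pics/w3.png

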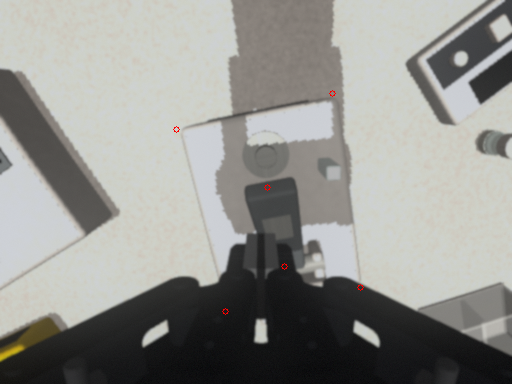

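The rocker has now tipped the other way, with its -x half up. In the new picture the photometer edges match my estimate within a few mm: pedestal at (265,155), arm end at (272,183), cuvette at (329,170), clear of the path. I'm pushing the arm down.

Request:
play_rows:
  targets:
    - [[0.01, 0.025, -0.1, 0, 0, 0, 1], [0.01, 0.025, -0.18, 0, 0, 0, 1], [0.01, 0.025, -0.24, 0, 0, 0, 1], [0.01, 0.025, -0.3, 0, 0, 0, 1], [0.01, 0.025, -0.36, 0, 0, 0, 1], [0.01, 0.025, -0.42, 0, 0, 0, 1], [0.01, 0.025, -0.46, 0, 0, 0, 1], [0.01, 0.025, -0.49, 0, 0, 0, 1]]

```text
time_s: 8.32
tcp_pos: [0.527, 0.0048, 0.1287]
tcp_rot: [-0.499, -3.101, -0.0]
force: [-0.9, 0.7, 3.0]
grip_width: 0.001
finger_force: 0.9
```

Request:
play_rows:
  targets:
    - [[0, 0, -0.01, 0, 0, 0, 1], [0, 0, -0.02, 0, 0, 0, 1], [0, 0, -0.02, 0, 0, 0, 1]]

```text
time_s: 8.7
tcp_pos: [0.5272, 0.0048, 0.1243]
tcp_rot: [0.499, 3.101, -0.0]
force: [-0.5, 0.2, 0.3]
grip_width: -0.003
finger_force: 0.0
```

Request:
play_rows:
  targets:
    - [[0, 0, -0.004, 0, 0, 0, 1], [0, 0, -0.008, 0, 0, 0, 1], [0, 0, -0.012, 0, 0, 0, 1], [0, 0, -0.012, 0, 0, 0, 1]]

```text
time_s: 9.2
tcp_pos: [0.5274, 0.0048, 0.1238]
tcp_rot: [0.498, 3.1, -0.001]
force: [-9.5, 0.5, 23.4]
grip_width: -0.001
finger_force: 11.6
```

Force rose sharply at 0.102 m, so the arm is at its hard stop. Next is the handset.

Request:
play_rows:
  targets:
    - [[0, 0, 0.1, 0, 0, 0, 1], [0, 0, 0.3, 0, 0, 0, 1], [0, 0, 0.5, 0, 0, 0, 1], [-0.1, 0.2, 0.5, 0, 0, 0, 1], [-0.2, 0.4, 0.5, 0, 0, 0, 1], [-0.3, 0.6, 0.5, 0, 0, 0, 1], [-0.4, 0.8, 0.5, 0, 0, 0, 1], [-0.4, 1, 0.5, 0, 0, 0, 1]]

```text
time_s: 10.2
tcp_pos: [0.4258, 0.2564, 0.2469]
tcp_rot: [0.498, 3.101, 0.001]
force: [1.1, -0.3, -1.0]
grip_width: -0.002
finger_force: 0.0
```

Request:
play_rows:
  targets:
    - [[0, 0, 0, 0, 0, 0, 1], [0, 0, -0.2, 0, 0, 0, 1], [0, 0, -0.2, 0, 0, 0, 1]]

```text
time_s: 10.58
tcp_pos: [0.4259, 0.2537, 0.1941]
tcp_rot: [-0.499, -3.096, 0.005]
force: [0.4, -0.2, 1.4]
grip_width: 0.0
finger_force: 0.0
```

```bash
python3 - <<'E'
from plant import *
from h import *
s=get_state();r=read_camera("wrist");im=r["color"]
print(s["tcp_pos"],s["tcp_rot"],s["time_s"])
for l in ["big_round_key_top","handset","square_key"]: print(l,[(np.round(d["at"],3).tolist(),round(d["conf"],2)) for d in spot_in(l,"wrist")][:3])
print("top arm",spot_in("swing_arm","top") if read_camera("top") else 0)
for p in proj(r,[[.441,.312,.046],[.458,.266,.046]],s): cv2.circle(im,tuple(int(round(v)) for v in p),3,(0,0,255),1)
cv2.imwrite("pics/w4.png",im)
E
```

```text
[0.42587227 0.25369174 0.19409654] [-0.49886993 -3.09614436  0.00461787] 10.575
big_round_key_top [([0.44, 0.315, 0.046], 0.97), ([0.482, 0.006, 0.096], 0.63)]
handset [([0.46, 0.29, 0.035], 0.63)]
square_key [([0.469, 0.221, 0.042], 0.46)]
top arm [{'at': [0.7195, -0.4001, 0.1033], 'conf': 0.66}, {'at': [0.546, 0.0052, 0.1065], 'conf': 0.57}]
```

View pics/w4.png

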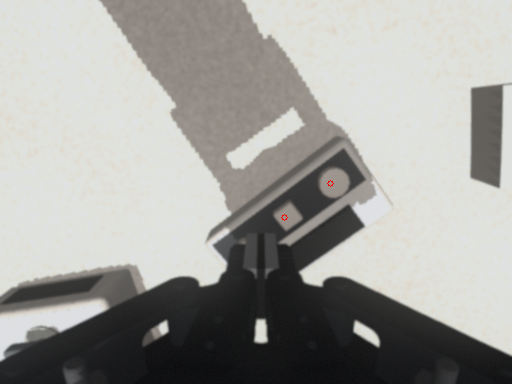

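The image shows the big key at (334,182), about 2 mm off the prediction towards +y, and the square key at (288,216). I'm using (0.440, 0.314). The arm's top face now reads 0.1065 m, so it is down.

Request:
play_rows:
  targets:
    - [[0.028, 0.12, 0, 0, 0, 0, 1], [0.056, 0.24, 0, 0, 0, 0, 1], [0.056, 0.24, -0.2, 0, 0, 0, 1], [0.056, 0.24, -0.35, 0, 0, 0, 1], [0.056, 0.24, -0.46, 0, 0, 0, 1], [0.056, 0.24, -0.46, 0, 0, 0, 1], [0.056, 0.24, -0.46, 0, 0, 0, 1]]

```text
time_s: 11.75
tcp_pos: [0.4419, 0.3151, 0.0829]
tcp_rot: [0.498, 3.1, 0.002]
force: [-0.1, -0.2, 0.6]
grip_width: -0.001
finger_force: 0.0
```

Request:
play_rows:
  targets:
    - [[-0.006, -0.004, -0.03, 0, 0, 0, 1], [-0.006, -0.004, -0.05, 0, 0, 0, 1], [-0.006, -0.004, -0.065, 0, 0, 0, 1], [-0.006, -0.004, -0.075, 0, 0, 0, 1], [-0.006, -0.004, -0.08, 0, 0, 0, 1], [-0.006, -0.004, -0.084, 0, 0, 0, 1], [-0.006, -0.004, -0.084, 0, 0, 0, 1]]

```text
time_s: 12.62
tcp_pos: [0.4396, 0.3139, 0.0618]
tcp_rot: [0.498, 3.101, 0.0]
force: [-6.7, -2.5, 19.3]
grip_width: 0.001
finger_force: 9.2
```

Fully in: 19 N at the stop, with the tip at 40 mm. Now I'll lift off.

Request:
play_rows:
  targets:
    - [[0, 0, 0.02, 0, 0, 0, 1], [0, 0, 0.06, 0, 0, 0, 1], [0, 0, 0.2, 0, 0, 0, 1], [0, 0, 0.4, 0, 0, 0, 1], [0, 0, 0.6, 0, 0, 0, 1], [-0.1, -0.3, 0.6, 0, 0, 0, 1], [-0.1, -0.3, 0.6, 0, 0, 0, 1]]

```text
time_s: 13.5
tcp_pos: [0.4137, 0.2371, 0.2108]
tcp_rot: [0.501, 3.101, -0.0]
force: [0.2, 0.4, 0.2]
grip_width: -0.004
finger_force: 0.0
```

```bash
python3 - <<'E'
from plant import *
from h import *
s=get_state();r=read_camera("wrist");t=read_camera("side")
print(s["tcp_pos"],s["force"],s["time_s"])
for l in ["big_round_key_top","handset"]: print(l,[(np.round(d["at"],3).tolist(),round(d["conf"],2)) for d in spot_in(l,"wrist")][:2])
a=cv2.resize(r["color"],(400,300));b=cv2.resize(t["color"][130:320,170:420],(395,300),interpolation=2)
cv2.imwrite("pics/f.png",np.hstack([a,b]))
E
```

```text
[0.41368473 0.23710086 0.21078368] [0.21913096 0.40161984 0.17165009] 13.5
big_round_key_top [([0.44, 0.316, 0.046], 0.77)]
handset [([0.462, 0.285, 0.035], 0.88)]
```

View pics/f.png

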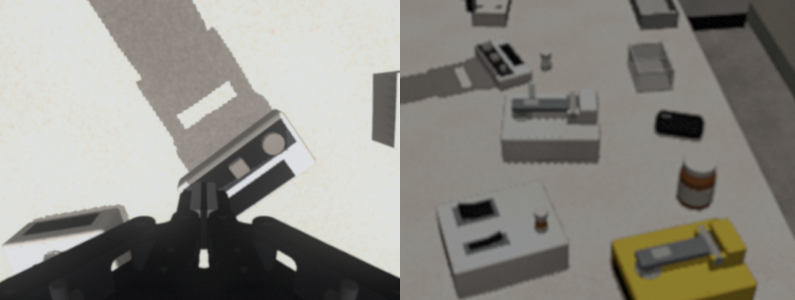

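The wrist half shows the handset in place with its big key up at (273,143). The side half shows the photometer arm level at (545,103) and the rocker tipped at (475,210), with the vials and cuvette standing.

```bash
python3 -c "
from plant import *
print(hand_in())"
```

```text
the job is handed in; nothing more can be done
None
```

I switched the wide rocker on, pushed the photometer arm down to its stop and pressed the big round key in, then handed the job in at about 13.5 s; the last pictures showed the key up again, the handset in place and nothing knocked over. The hand-in returned no verdict.

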